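# Line up a lamp-housing cover with its hinge and hold it for the pin

## Robot

A 6-joint arm with a two-finger parallel gripper is mounted at the origin on the work surface. World frame = base frame: x ahead of the robot, y to its left, z up, the work surface at z = 0. Lengths are in m, angles in rad, forces in N, time in s.
With the tool pointing down it reaches from about 0.35 to 0.85 m from the base axis. Payload 8.1 kg.
Tool frame: the origin (TCP) lies at the very end of the fingers, on their centre line; the grasp point (between the pads) lies 19 mm behind it; z points along the fingers, y is the line along which they close (so a half turn about z gives the same grasp; the last joint's range is limited). The gripper opens to 93 mm and grips with 3 to 60 N. Pads are 15 mm wide; open, the fingers measure 128 mm over their backs; the gripper's body (75 mm by 188 mm) begins 65 mm behind the grasp point.
Start: joints at [1.135, 0.13, 1.488, -0, 1.523, -0.085], TCP at [0.206, 0.563, 0.219] pointing down, gripper open.
Joint ranges: [-2.96, 2.96], [-0.89, 2.26], [0.02, 2.5], [-1.34, 4.48], [0, 2.73], [-2.66, 2.66]. Speed limits (rad/s): [2.39, 2.39, 2.79, 3.14, 3.14, 3.14].

## Interface

Orientations are given as a rotation vector (axis times angle).
In Python, from plant import robot gives the robot as it stands. The module is installed in compiled form; this text tells all that it offers.
- The arm moves only by the tool play_rows, never from a script. Its argument "increments" is text: rows parted by semicolons, each of 5 numbers parted by spaces: the shift along the tool's x, y, z in mm, then the turn about the tool's z in degrees, then the closure, from -1 (fully open) to 1 (shut). In form: dx dy dz yaw claw; .... A call has 1 to 20 rows; each row is the pose to reach, as a shift and turn from the pose commanded when the call began, along the tool's axes at that moment; what a row does not reach only later rows make up. A row lasts 1/10 s, in which the tool goes at most 50 mm and 8.59 degrees, less where a joint would pass 70% of its speed; a pose out of reach is approached as far as the arm can. A call with a gripper value outside its range is refused whole. The fingers move at their own pace and stop on an object; "force" is the grip in N (left out, the last holds). Time passes only in rows, so rows that repeat a pose let the fingers close. It gives the time, the measured TCP pose, the force, the opening and the grip force at its end, in the units of the state.
- robot.read_state(): the state, without advancing time (a new reading comes with each control period).
- robot.read_camera(name): name is "side" or "top" or "wrist"; returns the picture (480x640x3 uint8, blue, green, red); there is no depth.
- robot.calibration(name): a dict with "vertical_fov" (degrees; the focal length in pixels is half the picture's height over the tangent of half this angle, whatever the lens; pixels are square), "cx", "cy" (the principal point, pixels), "rvec" (rotation vector, rad) and "tvec" (3), from world to camera coordinates, as OpenCV has them. Camera axes: x right, y down, z forward; pixel columns grow to the right and rows downward; lengths in m; the calibration is good to about 2 mm. A picture is of the moment at which its call begins: read the wrist's pose just before it. calibration takes no time and is no camera call; for the wrist camera it gives the pose at the moment of the call.
- robot.close_job(): hands the job in; it is judged then, once.
Trained networks look in the newest picture that a camera, given by its name, has taken for a name from the list of things; names that differ only in an ending like _2 or _b are one class to them, and where a whole thing is asked for, a point or a joint stands for the part that bears it (a point fixed in the world has none). Each returns a list of dicts, best first, with "conf" (0 to 1); they miss things now and then, are a little off and sometimes report something else, mostly with a low value. They report only what shows in the picture. A call takes as long as a camera call.
- robot.recognise(camera, query): "centre" ([x, y, z] in m, in world coordinates, good to about 4 mm: the middle of the surface that is visible of it).
- robot.regions_of(camera, query): "pixels" (480x640 bool, what is visible of it).
- robot.landmark_of(camera, query): "centre" ([x, y, z] in m, in world coordinates, good to about 4 mm: a listed point, or the origin of a listed thing).
The state is a dict: "t": time; "q": joint angles; "dq": joint speeds; "joint_torque": joint torques, N m; "tool_pos": TCP position; "orientation": TCP orientation; "force": force on the tool from outside, world axes, zero at the start; "wrist_torque": the same for the moment, N m; "opening": finger opening in m; "gripper_force": force on a finger pad.
Only numpy, scipy, OpenCV 4.12 (cv2) and the standard library are available. Lean on these libraries where they do the work, as an engineer would, in place of code of your own. Each camera call takes 0.05 s, during which the arm holds its last target. There are 200 camera calls.

## Task

Lift the metal cover up off the two hooks of its rack and bring it, upright, to the hinge on top of the white lamp housing, lowering its single knuckle into the gap between the two fixed knuckles until all three holes are centred on one line, so that the loose hinge pin would slide straight through. Finish while still gripping the cover there, still and upright, not pressing it against the housing and not letting go, so that a colleague can push the pin in. Leave the pin, the slide tray and the small bottle where they are.

Things in the scene. Friction and masses are not known exactly. Their poses are not given: they have to be found in the camera images.
- cover: Loose aluminium hinge leaf (cover), 0.11 to 0.23 kg, hanging upright. Origin: centre of its knuckle, on the hole's axis. Own y along the hole, z up the plate, x normal to it. Knuckle: tube 30 long, 22 outside, 12 hole. A neck 30 wide, 8 thick joins it to a louvred plate 80 wide (y), 8 thick (x), z = 18 to 75. Front and back alike; either way round fits.
- cover_tab (a point): On the cover, 100 above its origin (own z), in the middle of the grip tab on the plate's top edge. The tab is 36 wide (y), 10 thick (x), from 73 to 115 above the cover's origin; pinch it across its thickness. Axes as the cover's.
- cover_ears (a point): On the cover, 66 above its origin: the line of its two round ears, 8 in diameter, that stick out sideways along y to 70 either side of the middle and lie on the rack's hooks. Axes as the cover's.
- rack: Fixed rack, grey base 100 x 160 x 10, origin under the base at z = 0. Posts at own x = 28, y = +56 and -56 carry steel hooks 7 thick, running to own -x at 112.5 above the bench, ending in upturned tips at x = -14, top at 130. The cover's ears lie on them, its y axis along the rack's y, its origin 54 above the bench; it comes off straight upwards, by more than 15.
- housing: Fixed white lamp housing 130 (x) x 110 (y) x 70 high with black cooling slots; origin under its centre, on the bench (z = 0). On its top is a steel hinge leaf, top face 74 above the bench, with the two fixed knuckles.
- housing_axis (a point): On the axis of the fixed knuckles' holes, midway between them, 87.5 above the bench; own y along the holes, z up. Cover aligned: its origin here, its y along this y (either sense). Fixed knuckles: tubes 22 outside, 12 hole, from y = 18 to 48 either side, so a 36 gap, open above. The gap's metal floor is 13.5 below the axis: an aligned cover knuckle hangs 2.5 clear of it.
- pin: Bystander: loose steel L-shaped hinge pin, 6 thick, 100 long with a 25 bent end, lying on the bench; origin on the bench under the middle of the long leg, which lies along own x.
- slide_tray: Bystander: loose clear tray 100 x 150 x 28 high with glass slides; origin under its centre.
- oil_bottle: Bystander: small amber bottle, 34 in diameter, 70 tall; origin under its centre.

How it is judged:
By the outcome, as a careful person would: the job done as asked, in the order asked, and still so for the second after the job is handed in, while the arm keeps its last pose, push and grip.
It also fails if it takes over 48 s, if anything falls off the work surface, if the arm or the gripper's body presses on something with over 40 N, if the wrist force passes 120 N, or if a joint passes its speed limit or range.

## Working session

There is one attempt and no reset: what is moved stays moved. The work goes in short steps, Python scripts to look and compute and a tool call to move; the robot and the scene stay as the last step left them, time stands still between calls to the robot, and variables do not carry over. Pictures are saved under pics/ and viewed, at most 10 in all, crops included, and the job is handed in when it is done.

Besides the shell and the picture viewer there is one more tool, called after "Emit:" as name(argument=value, ...) on one line, values as JSON. play_rows: Moves the arm, as the interface text tells. Its arguments: {"type":"object","properties":{"increments":{"type":"string"},"force":{"type":"number"}},"required":["increments"]}

```bash
mkdir -p pics
cat > h.py <<'E'
import numpy as np, cv2
from plant import robot
def cal(n):
    c=robot.calibration(n); f=240/np.tan(np.radians(c["vertical_fov"])/2)
    K=np.array([[f,0,c["cx"]],[0,f,c["cy"]],[0,0,1]]); R=cv2.Rodrigues(np.array(c["rvec"],float))[0]
    return K,R,np.array(c["tvec"],float).ravel()
def proj(n,P,c=None):
    K,R,t=c or cal(n); p=K@(R@np.asarray(P,float)+t); return p[:2]/p[2]
def ray(n,uv,c=None):
    K,R,t=c or cal(n); d=R.T@np.linalg.solve(K,[uv[0],uv[1],1.]); return -R.T@t, d/np.linalg.norm(d)
def onz(n,uv,z,c=None):
    o,d=ray(n,uv,c); return o+d*(z-o[2])/d[2]
def tri(rs):
    A=sum(np.eye(3)-np.outer(d,d) for o,d in rs); b=sum((np.eye(3)-np.outer(d,d))@o for o,d in rs); return np.linalg.solve(A,b)
E
python3 - <<'E'
from h import *
np.set_printoptions(precision=4,suppress=True)
s=robot.read_state(); print({k:np.round(s[k],3) for k in s})
for n in ["side","top","wrist"]:
    cv2.imwrite(f"pics/{n}0.png",robot.read_camera(n)); K,R,t=cal(n); print(n,K[0,0],-R.T@t,R[2])
    for q in ["cover_tab","cover","cover_ears","rack","housing","housing_axis","pin","slide_tray","oil_bottle"]:
        r=robot.landmark_of(n,q); print(n,q,[(np.round(a["centre"],4),round(a["conf"],2)) for a in r[:2]])
E
```

```text
{'t': np.float64(0.0), 'q': array([ 1.135,  0.131,  1.489, -0.   ,  1.523, -0.085]), 'dq': array([ 0.   ,  0.   , -0.   , -0.   , -0.001,  0.001]), 'joint_torque': array([  0.001, -55.985, -49.176,   0.077,   0.036,  -0.   ]), 'tool_pos': array([0.206, 0.563, 0.218]), 'orientation': array([-0.548, -3.093,  0.003]), 'force': array([-0.425,  0.251, -0.074]), 'wrist_torque': array([-0.013,  0.021,  0.028]), 'gripper_force': np.float64(0.0), 'opening': np.float64(0.093)}
side 475.46968321298766 [ 0.1456 -0.4787  0.5559] [ 0.5467  0.6373 -0.5431]
side cover_tab [(array([0.5723, 0.2113, 0.1492]), 0.84), (array([0.5677, 0.2112, 0.1178]), 0.62)]
side cover [(array([0.5689, 0.2152, 0.0507]), 0.91)]
side cover_ears [(array([0.5717, 0.2137, 0.1158]), 0.56)]
side rack [(array([ 0.5701,  0.2102, -0.003 ]), 0.77)]
side housing [(array([ 0.5089, -0.1732,  0.0012]), 0.75), (array([0.7796, 0.2009, 0.0002]), 0.58)]
side housing_axis [(array([ 0.5039, -0.1743,  0.0873]), 0.67)]
side pin [(array([ 0.4363, -0.0094,  0.0018]), 0.8)]
side slide_tray [(array([0.8004, 0.0237, 0.001 ]), 0.59), (array([ 0.5711
[... 329 characters left out ...]
ray([ 0.5074, -0.1763,  0.0877]), 0.28)]
top rack [(array([ 0.5729,  0.2141, -0.0022]), 0.75), (array([ 0.5036, -0.1775,  0.0011]), 0.47)]
top housing [(array([ 0.5018, -0.1799, -0.0009]), 0.85)]
top housing_axis [(array([ 0.5062, -0.1785,  0.0868]), 0.62)]
top pin [(array([ 0.4374, -0.0048,  0.001 ]), 0.53)]
top slide_tray [(array([ 0.8012,  0.0227, -0.0027]), 0.94), (array([0.7764, 0.2014, 0.0016]), 0.22)]
top oil_bottle [(array([0.778 , 0.2022, 0.003 ]), 0.79)]
wrist 341.579638611471 [0.1355 0.5897 0.3855] [ 0.2497 -0.091  -0.9641]
wrist cover_tab []
wrist cover []
wrist cover_ears []
wrist rack []
wrist housing []
wrist housing_axis []
wrist pin []
wrist slide_tray []
wrist oil_bottle []
```

View pics/top0.png

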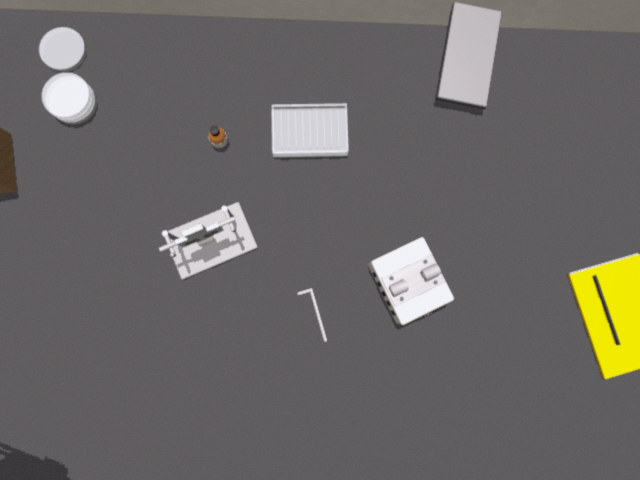

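View pics/side0.png

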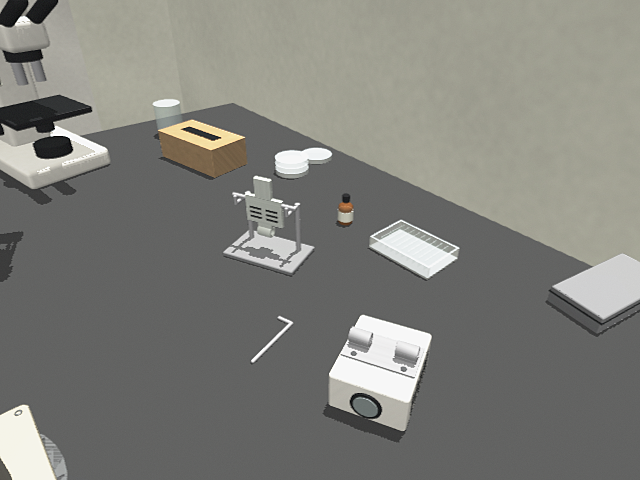

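The top view shows the cover at about (200,235), with its ears running from (163,248) to (235,220). The housing knuckles are at (399,287) and (431,271), and the pin, tray and bottle are well clear. The side view agrees.

```bash
cat >> h.py <<'E'
from scipy.spatial.transform import Rotation as Ro
np.set_printoptions(precision=4,suppress=True)
def tool():
    s=robot.read_state(); return np.array(s["tool_pos"]),Ro.from_rotvec(s["orientation"]).as_matrix()
def yawof(R): return np.degrees(np.arctan2(R[1,1],R[0,1]))  # direction of tool y in world
E
python3 - <<'E'
from h import *
p,R=tool(); print(p,R,yawof(R))
for n,a,b,z in [("top",(163,248),(235,220),.12),("top",(399,287),(431,271),.0985)]:
    A=onz(n,a,z);B=onz(n,b,z);d=B-A;print(A,B,(A+B)/2,np.linalg.norm(d),np.degrees(np.arctan2(d[1],d[0])))
for n in ("top",):
    im=robot.read_camera(n)
    t=np.hstack([cv2.resize(im[190:290,140:270],(400,308),interpolation=3),cv2.resize(im[230:330,360:490],(400,308),interpolation=3)])
    cv2.imwrite("pics/c.png",t)
print("to above tab (tool mm):",R.T@(np.array([.572,.212,.30])-p)*1e3)
K,Rc,t=cal("wrist"); print("cam in tool",R.T@(-Rc.T@t-p),R.T@Rc[2])
E
```

```text
[0.2062 0.5635 0.2186] [[-0.9391  0.3436  0.    ]
 [ 0.3436  0.9391  0.    ]
 [-0.      0.     -1.    ]] 69.90060691908741
[0.545 0.269 0.12 ] [0.598  0.1467 0.12  ] [0.5715 0.2079 0.12  ] 0.13326042243978534 -66.54931119870012
[ 0.4893 -0.1473  0.0985] [ 0.5194 -0.2048  0.0985] [ 0.5043 -0.1761  0.0985] 0.06493173382559696 -62.364211691801216
to above tab (tool mm): [-464.3282 -204.3623  -81.3564]
cam in tool [ 0.0753  0.0003 -0.1668] [-0.2657  0.0003  0.9641]
```

View pics/c.png

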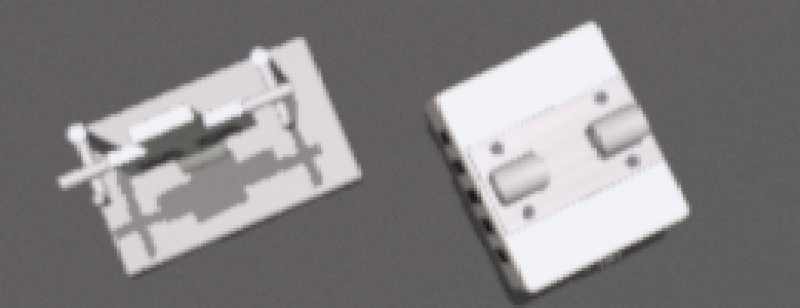

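The enlarged crop confirms both hole axes run at nearly the same heading, about -66° for the cover and -62° for the housing. I'm moving above the tab now.

Emit:
play_rows(increments="-464 -204 -50 46 -1;-464 -204 -50 46 -1;-464 -204 -50 46 -1;-464 -204 -50 46 -1;-464 -204 -50 46 -1;-464 -204 -50 46 -1;-464 -204 -50 46 -1;-464 -204 -50 46 -1;-464 -204 -50 46 -1;-464 -204 -50 46 -1;-464 -204 -50 46 -1;-464 -204 -50 46 -1;-464 -204 -50 46 -1;-464 -204 -50 46 -1;-464 -204 -50 46 -1")

```text
t: 3.05
tool_pos: [0.5709, 0.2138, 0.2687]
orientation: [-1.71, -2.635, -0.0]
force: [-0.2, -0.1, -0.5]
opening: 0.0929
gripper_force: 0.0
```

Run:
```python
from h import *
p,R=tool(); print(robot.read_state()["t"],p,yawof(R))
cv2.imwrite("pics/w1.png",robot.read_camera("wrist"))
for q in ["cover_tab","cover","cover_ears","rack"]:
    print(q,[(np.round(a["centre"],4),round(a["conf"],2)) for a in robot.landmark_of("wrist",q)[:2]])
print("rec",[(np.round(a["centre"],4),round(a["conf"],2)) for a in robot.recognise("wrist","cover_tab")[:2]])
```

```text
3.05 [0.5709 0.2138 0.2687] 24.018950527940277
cover_tab [(array([0.5764, 0.214 , 0.1541]), 0.76)]
cover [(array([0.5736, 0.2125, 0.0545]), 0.77)]
cover_ears [(array([0.5746, 0.2169, 0.1239]), 0.59)]
rack [(array([ 0.5691,  0.2081, -0.0007]), 0.84), (array([0.5744, 0.2163, 0.1201]), 0.48)]
rec [(array([0.5698, 0.2233, 0.1297]), 0.93)]
```

View pics/w1.png

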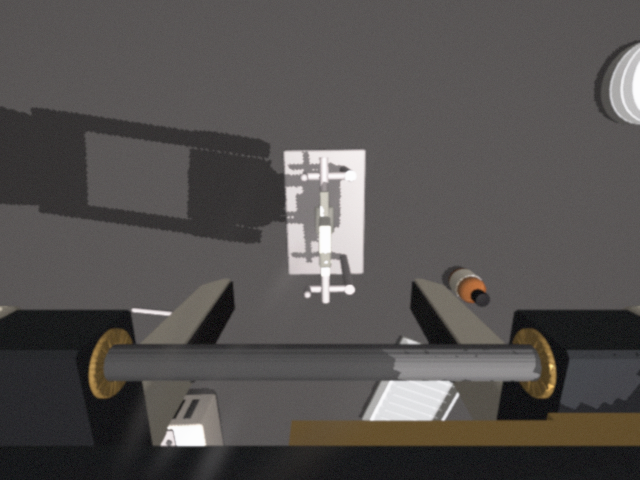

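The wrist view shows the cover nearly end-on between the fingers. Its ear tips are at about (324,157) and (326,300), with the hook tips to the right.

Run:
```python
from h import *
p,R=tool();im=cv2.imread("pics/w1.png")
A=onz("wrist",(324,157),.12);B=onz("wrist",(325.5,301),.12);d=B-A
print(A,B,(A+B)/2,np.linalg.norm(d),np.degrees(np.arctan2(d[1],d[0])))
g=im.mean(2)
for r in (160,184,225,250,285,297): # bright spans
    print(r,[int(x) for x in g[r,308:342]])
c=np.array([.573,.213,.154]);print("tab delta tool mm",R.T@(c-p)*1e3, "ears",R.T@((A+B)/2-p)*1e3)
```

```text
[0.5446 0.2759 0.12  ] [0.6031 0.1485 0.12  ] [0.5738 0.2122 0.12  ] 0.14026486603933683 -65.33410871509942
160 [149, 194, 225, 232, 232, 233, 233, 232, 233, 232, 225, 200, 188, 213, 236, 249, 251, 245, 230, 217, 222, 232, 236, 235, 236, 235, 236, 237, 236, 236, 236, 238, 238, 237]
184 [128, 127, 130, 127, 127, 126, 128, 128, 127, 125, 123, 130, 149, 166, 161, 155, 155, 150, 142, 128, 128, 130, 126, 131, 132, 130, 130, 129, 130, 131, 133, 149, 197, 227]
225 [125, 126, 126, 123, 124, 122, 119, 127, 141, 148, 138, 137, 152, 168, 177, 179, 180, 177, 179, 183, 180, 169, 157, 152, 147, 130, 123, 126, 126, 126, 141, 189, 220, 225]
250 [127, 129, 141, 179, 204, 211, 211, 212, 211, 202, 193, 219, 246, 252, 253, 253, 253, 253, 253, 253, 253, 252, 241, 216, 216, 220, 220, 222, 220, 220, 220, 222, 221, 222]
285 [100, 108, 118, 121, 120, 125, 124, 126, 126, 127, 125, 124, 123, 143, 183, 222, 239, 246, 245, 237, 216, 173, 144, 136, 138, 137, 137, 141, 138, 141, 141, 141, 145, 144]
297 [173, 144, 113, 95, 90, 91, 87, 91, 88, 90, 88, 90, 95, 123, 172, 217, 236, 244, 245, 237, 216, 163, 109, 92, 90, 91, 88, 89, 89, 89, 91, 89, 87, 91]
tab delta tool mm [ -0.3573   1.3644 114.6992] ears [ -1.4161   1.7996 148.6993]
```

Emit:
play_rows(increments="-1 1.7 50 -0.7 -1;-1 1.7 95 -0.7 -1;-1 1.7 125 -0.7 -1;-1 1.7 133 -0.7 -1;-1 1.7 133 -0.7 -1;-1 1.7 133 -0.7 -1;-1 1.7 133 -0.7 1;-1 1.7 133 -0.7 1;-1 1.7 133 -0.7 1;-1 1.7 133 -0.7 1;-1 1.7 133 -0.7 1;-1 1.7 133 -0.7 1;-1 1.7 133 -0.7 1;-1 1.7 133 -0.7 1;-1 1.7 133 -0.7 1;-1 1.7 133 -0.7 1", force=30)

```text
t: 4.95
tool_pos: [0.5737, 0.2122, 0.1356]
orientation: [-1.697, -2.644, 0.0]
force: [0.4, -0.4, 0.6]
opening: 0.0175
gripper_force: 0.0
```

Emit:
play_rows(increments="0 0 0 0 1;0 0 0 0 1;0 0 0 0 1;0 0 0 0 1")

```text
t: 5.35
tool_pos: [0.5738, 0.2122, 0.1356]
orientation: [1.697, 2.644, 0.0]
force: [1.2, 0.1, -0.1]
opening: 0.0101
gripper_force: 30.0
```

Emit:
play_rows(increments="0 0 -8 0 1;0 0 -20 0 1;0 0 -40 0 1;0 0 -70 0 1;0 0 -100 0 1;0 0 -120 0 1;0 0 -120 0 1;0 0 -120 0 1")

```text
t: 6.15
tool_pos: [0.574, 0.2123, 0.256]
orientation: [1.697, 2.643, 0.001]
force: [0.5, -0.0, -2.6]
opening: 0.0098
gripper_force: 30.0
```

Run:
```python
from h import *
p,R=tool(); s=robot.read_state(); print(s["t"],p,yawof(R),s["opening"],s["gripper_force"],s["force"],s["wrist_torque"])
W=robot.read_camera("wrist");S=robot.read_camera("side")
cv2.imwrite("pics/w2.png",W);cv2.imwrite("pics/s2.png",S)
uv=proj("side",p); u,v=map(int,uv); print("side tcp",uv)
c=S[max(0,v-70):v+80,max(0,u-100):u+100]; cv2.imwrite("pics/m2.png",np.hstack([cv2.resize(W,(400,300)),cv2.resize(c,(400,300),interpolation=2)]))
for n in ("wrist","side","top"):
  if n=="top": robot.read_camera(n)
  for q in ["cover","cover_ears","housing_axis"]:
    print(n,q,[(np.round(a["centre"],4),round(a["conf"],2)) for a in robot.landmark_of(n,q)[:2]])
T=np.array([.505,-.176,p[2]]); print("shift",R.T@(T-p)*1e3)
```

```text
6.15 [0.574  0.2123 0.256 ] 24.600181923368538 0.009832595593393377 29.99837100505829 [ 0.4553 -0.0471 -2.6209] [-0.0505  0.0007 -0.0205]
side tcp [258.1452 133.9066]
wrist cover [(array([0.5739, 0.2102, 0.1725]), 0.75)]
wrist cover_ears [(array([0.5776, 0.2154, 0.2409]), 0.79)]
wrist housing_axis []
side cover [(array([0.5689, 0.212 , 0.1716]), 0.89), (array([ 0.5732,  0.2063, -0.0015]), 0.57)]
side cover_ears [(array([0.5727, 0.2109, 0.236 ]), 0.87)]
side housing_axis [(array([ 0.5031, -0.1784,  0.09  ]), 0.89)]
top cover [(array([0.5784, 0.2144, 0.1731]), 0.8)]
top cover_ears [(array([0.5704, 0.2121, 0.2383]), 0.73), (array([ 0.5026, -0.1799,  0.0008]), 0.67)]
top housing_axis [(array([ 0.5066, -0.1757,  0.0896]), 0.66)]
shift [-324.3207 -224.3234   -0.1681]
```

View pics/m2.png

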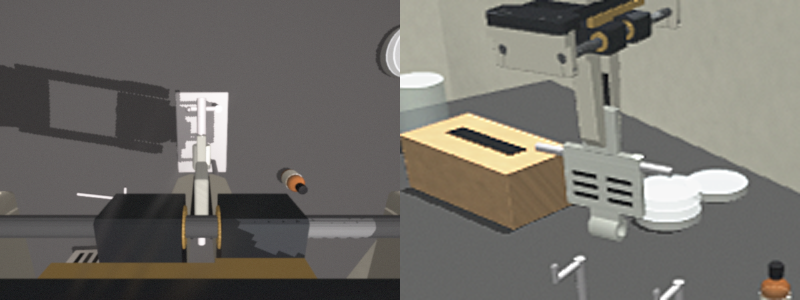

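The combined picture shows the cover lifted clear of the hooks, gripped square and upright. I'm stopping about 70 mm short of the hinge so the wrist camera can see both fixed knuckles.

Emit:
play_rows(increments="-30 -15 0 -3 1;-70 -34 0 -3 1;-324 -154 0 -3 1;-324 -154 0 -3 1;-324 -154 0 -3 1;-324 -154 0 -3 1;-324 -154 0 -3 1;-324 -154 0 -3 1;-324 -154 0 -3 1;-324 -154 0 -3 1;-324 -154 0 -3 1;-324 -154 0 -3 1;-324 -154 0 -3 1")

```text
t: 8.05
tool_pos: [0.5688, -0.1453, 0.2558]
orientation: [1.625, 2.689, 0.0]
force: [-0.4, 0.1, -2.5]
opening: 0.0097
gripper_force: 30.0
```

Run:
```python
from h import *
p,R=tool(); s=robot.read_state(); print(s["t"],p,yawof(R),s["opening"],s["gripper_force"])
W=robot.read_camera("wrist");cv2.imwrite("pics/w3.png",W)
for q in ["housing_axis","cover"]:
    print(q,[(np.round(a["centre"],4),round(a["conf"],2)) for a in robot.landmark_of("wrist",q)[:2]])
u,v=map(int,proj("wrist",[.505,-.176,.09])); print(u,v); u0,v0=max(0,u-100),max(0,v-75)
cv2.imwrite("pics/w3c.png",cv2.resize(W[v0:v0+150,u0:u0+200],(800,600),interpolation=2)); print(u0,v0)
```

```text
8.05 [ 0.5688 -0.1453  0.2558] 27.699628793006248 0.009657035947705632 29.998401403427124
housing_axis [(array([ 0.5028, -0.1743,  0.088 ]), 0.76)]
cover [(array([ 0.5688, -0.1458,  0.1762]), 0.81)]
251 224
151 149
```

View pics/w3c.png

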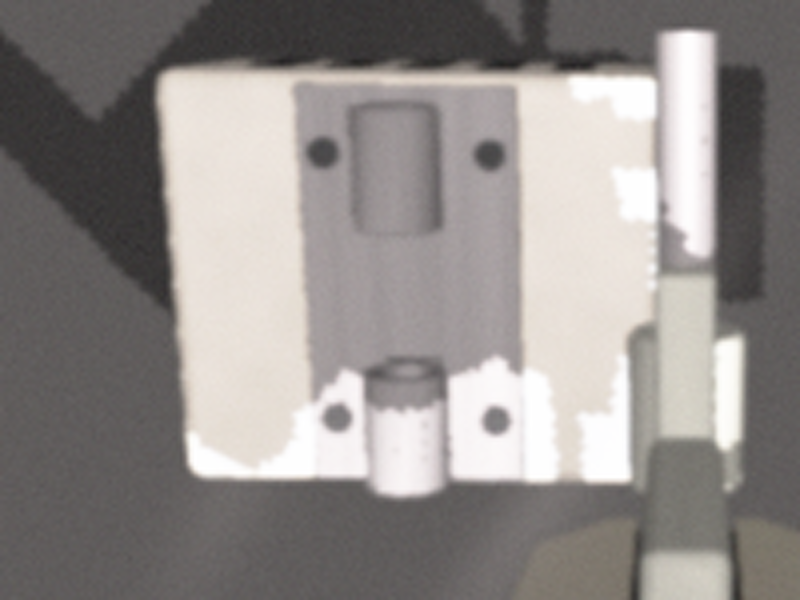

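The crop (×4, offset 151,149) shows both fixed knuckles. The upper one spans columns 352–441 and ends at row 237. The lower one spans columns 368–445 and rows 357–497. The cover's knuckle, at columns 630–745, is still to the right.

Run:
```python
from h import *
p,R=tool(); c=cal("wrist"); im=cv2.imread("pics/w3.png"); g=cv2.GaussianBlur(im,(0,0),.8).mean(2)
f=lambda x,y:(151+x/4-.375,149+y/4-.375)
def row(y,x0,x1):
    v=int(round(149+y/4)); a=g[v,151+x0//4:151+x1//4]; print(y,[int(k) for k in a])
for y in (150,190): row(y,332,464)
for y in (430,460,480): row(y,344,472)
for y in (360,400,440,480): row(y,608,776)
col=lambda x,y0,y1:print("col",[int(k) for k in g[149+y0//4:149+y1//4,151+x//4]])
col(397,204,260); col(407,470,520)
# first estimates
U=onz("wrist",f(396.5,170),.0875,c); L=onz("wrist",f(406.5,440),.0875,c)
u18=onz("wrist",f(396.5,237),.0985,c); l48=onz("wrist",f(406.5,497),.0985,c)
for n,P in zip("U L u18 l48".split(),(U,L,u18,l48)): print(n,P,(R.T@(P-p))*1e3)
d=U-L; print("axis ang",np.degrees(np.arctan2(d[1],d[0])), "tool x ang",np.degrees(np.arctan2(R[1,0],R[0,0])))
for n,x,y,z in (("knuck",687.5,420,.1745),("ear",687.5,60,.2405)): print(n,R.T@(onz("wrist",f(x,y),z,c)-p)*1e3)
```

```text
150 [93, 117, 139, 145, 138, 129, 127, 133, 139, 144, 147, 149, 150, 151, 152, 152, 151, 150, 149, 147, 144, 139, 134, 127, 118, 113, 118, 136, 153, 161, 163, 162, 160]
190 [155, 155, 156, 153, 142, 131, 129, 133, 140, 145, 148, 150, 152, 152, 153, 154, 153, 150, 148, 146, 143, 138, 133, 127, 119, 112, 114, 131, 150, 161, 163, 161, 160]
430 [192, 216, 234, 236, 223, 201, 194, 204, 218, 228, 233, 237, 239, 241, 243, 244, 243, 242, 238, 231, 226, 222, 214, 198, 182, 184, 211, 235, 244, 246, 245, 245]
460 [243, 243, 244, 244, 239, 225, 209, 209, 219, 229, 234, 238, 241, 243, 244, 245, 243, 241, 238, 232, 227, 221, 212, 197, 179, 173, 194, 224, 240, 245, 245, 246]
480 [124, 124, 126, 128, 134, 146, 166, 191, 213, 227, 235, 239, 242, 244, 245, 245, 243, 241, 239, 235, 230, 221, 208, 191, 168, 144, 132, 135, 143, 147, 150, 151]
360 [224, 228, 235, 237, 217, 177, 149, 145, 150, 157, 161, 163, 172, 188, 200, 205, 206, 206, 206, 206, 206, 205, 204, 203, 201, 202, 214, 233, 246, 250, 249, 243, 225, 186, 140, 108, 96, 93, 93, 92, 93, 93]
400 [235, 245, 250, 248, 231, 193, 159, 149, 152, 159, 16
[... 360 characters left out ...]
480 [193, 193, 193, 191, 181, 164, 148, 144, 140, 127, 114, 109, 112, 115, 117, 117, 117, 116, 115, 116, 115, 115, 115, 116, 117, 116, 116, 117, 128, 147, 157, 151, 138, 119, 102, 95, 93, 93, 93, 93, 94, 93]
col [154, 154, 153, 153, 152, 152, 149, 147, 152, 156, 158, 159, 159, 158]
col [245, 245, 245, 245, 243, 232, 200, 150, 111, 96, 93, 94, 94]
U [ 0.4889 -0.147   0.0875] [ 36.0247 -71.3241 168.1824]
L [ 0.5199 -0.2088  0.0875] [-33.1451 -72.6013 168.1846]
u18 [ 0.4969 -0.1593  0.0985] [ 21.3677 -69.8989 157.1831]
l48 [ 0.5266 -0.2183  0.0985] [-44.6679 -71.0568 157.1851]
axis ang 116.60358918202435 tool x ang 117.66140669088658
knuck [-1.024  -0.4205 81.1902]
ear [68.1068 -0.5855 15.1878]
```

Run:
```python
from h import *
p,R=tool(); print(p,yawof(R)); im=cv2.imread("pics/w3.png"); g=cv2.GaussianBlur(im,(0,0),.6).mean(2)
print([int(k) for k in g[149:175,151+172]])
for v in (154,155,156,157,158):
  for z in (.2385,.2425): print(v,z,R.T@(onz("wrist",(323,v),z)-p)*1e3)
```

```text
[ 0.5688 -0.1458  0.2557] 27.661406865184954
[92, 93, 93, 93, 93, 94, 107, 164, 231, 250, 253, 253, 253, 253, 253, 253, 253, 253, 253, 253, 253, 253, 253, 253, 253, 253]
154 0.2385 [72.9178 -0.3261 17.1877]
154 0.2425 [72.9657 -0.338  13.1877]
155 0.2385 [72.4132 -0.3254 17.1877]
155 0.2425 [72.4721 -0.3374 13.1877]
156 0.2385 [71.9079 -0.3248 17.1877]
156 0.2425 [71.9778 -0.3368 13.1877]
157 0.2385 [71.4019 -0.3241 17.1878]
157 0.2425 [71.4827 -0.3361 13.1878]
158 0.2385 [70.895  -0.3235 17.1878]
158 0.2425 [70.9869 -0.3355 13.1878]
```

Emit:
play_rows(increments="0 -30 0 1 1;2 -60 20 1 1;2.5 -71.5 40 1 1;2.5 -71.5 48 1 1;2.5 -71.5 50 1 1;2.5 -71.5 50 1 1;2.5 -71.5 50 1 1;2.5 -71.5 50 1 1")

```text
t: 9.0
tool_pos: [0.5051, -0.1773, 0.2066]
orientation: [1.649, 2.672, 0.0]
force: [0.1, 0.6, -1.7]
opening: 0.0098
gripper_force: 30.0
```

Run:
```python
from h import *
p,R=tool(); s=robot.read_state(); print(s["t"],p,yawof(R),s["opening"],s["force"])
W=robot.read_camera("wrist");S=robot.read_camera("side");T=robot.read_camera("top")
for n,i in zip(("w4","s4","t4"),(W,S,T)): cv2.imwrite(f"pics/{n}.png",i)
for n in ("side","top","wrist"):
  for q in ["housing_axis","cover"]: print(n,q,[(np.round(a["centre"],4),round(a["conf"],2)) for a in robot.landmark_of(n,q)[:2]])
u,v=map(int,proj("side",[.505,-.176,.11])); print("side",u,v)
u2,v2=map(int,proj("wrist",[.505,-.176,.1])); print("wrist",u2,v2)
cv2.imwrite("pics/m4.png",np.hstack([cv2.resize(S[v-50:v+50,u-65:u+65],(400,308),interpolation=2),cv2.resize(W[v2-75:v2+75,u2-97:u2+98],(400,308),interpolation=2)]))
```

```text
9.0 [ 0.5051 -0.1773  0.2066] 26.640617407355677 0.009751877574108708 [ 0.0508  0.5503 -1.7426]
side housing_axis [(array([ 0.5077, -0.1765,  0.0875]), 0.88), (array([ 0.8018,  0.0234, -0.0031]), 0.22)]
side cover [(array([ 0.5029, -0.1741,  0.1242]), 0.79)]
top housing_axis [(array([ 0.7986,  0.0247, -0.0009]), 0.47)]
top cover [(array([ 0.5029, -0.1782,  0.0011]), 0.71)]
wrist housing_axis [(array([ 0.5056, -0.1754,  0.0866]), 0.89)]
wrist cover [(array([ 0.5054, -0.1783,  0.1238]), 0.78)]
side 383 332
wrist 324 242
```

View pics/m4.png

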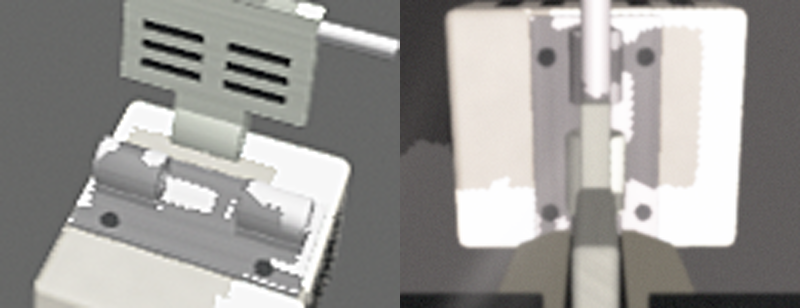

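The side crop (left) shows the cover's knuckle hanging over the gap, square with the fixed pair. The wrist crop (right) shows it centred over the leaf. I'll overlay the model wireframes to check the residual offset before lowering.

```bash
cat >> h.py <<'E'
def ring(c,a,y,r):  # circle round hole axis a at offset y
    n=np.cross(a,[0,0,1]); t=np.linspace(0,2*np.pi,49)
    return [c+a*y+r*(np.cos(k)*n+np.array([0,0,np.sin(k)])) for k in t]
def overlay(n,im,H,aH,C,aC,box,out,size=(800,600)):
    u,v,w,h=box; k=size[0]/w; b=cv2.resize(im[v:v+h,u:u+w],size,interpolation=cv2.INTER_CUBIC); c=cal(n)
    def pl(P,col): q=np.array([(proj(n,x,c)-[u,v]+.5)*k for x in P]); cv2.polylines(b,[np.int32(q*16)],False,col,1,cv2.LINE_AA,4)
    for y in (-.048,-.018,.018,.048): pl(ring(H,aH,y,.011),(0,0,255))
    for y in (-.015,.015): pl(ring(C,aC,y,.011),(0,200,0)); pl(ring(C,aC,y,.006),(0,200,0))
    cv2.imwrite(out,b)
E
python3 - <<'E'
from h import *
p,R=tool(); S=cv2.imread("pics/s4.png")
a=np.radians(116.6); aH=np.array([np.cos(a),np.sin(a),0])
p3=np.array([.5688,-.1455,.2557]); Ra=np.radians(27.68); ty=np.array([np.cos(Ra),np.sin(Ra),0]); tx=np.array([-np.sin(Ra),np.cos(Ra),0])
H=p3+tx*.00335-ty*.0715; H[2]=.0875; C=p+R[:,0]*.0; C[2]=p[2]-.0816
print(H,C,R.T@(H-C)*1e3)
overlay("side",S,H,aH,C,R[:,0],(383-60,332-50,120,90),"pics/o4.png")
E
```

```text
[ 0.5039 -0.1757  0.0875] [ 0.5041 -0.1774  0.1241] [ 1.5453  0.6054 36.562 ]
```

View pics/o4.png

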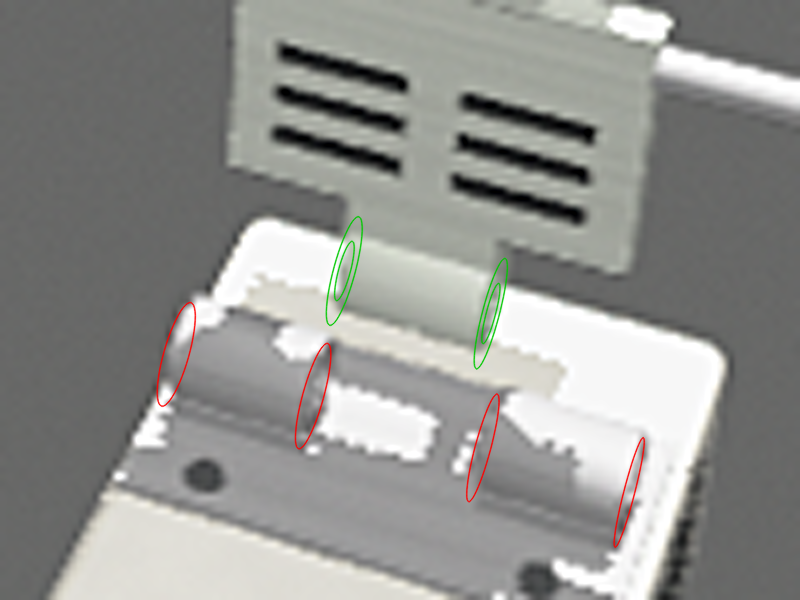

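The red fixed-knuckle rings fit the picture well. The green cover rings sit about 2 px below the real knuckle, so I'll quantify that using the plate corners and knuckle edges.

Run:
```python
from h import *
p,R=tool(); S=cv2.imread("pics/s4.png"); g=cv2.GaussianBlur(S,(0,0),.6).mean(2)
C=p.copy(); C[2]-=.0816; c=cal("side")
crop=lambda q:(q-[323,282]+.5)*800/120
tx,ty=R[:,0],R[:,1]; z=np.array([0,0,1])
sgn=-1 if ty@(c[1].T@-c[2]-C)<0 else 1
for y in (.04,-.04): print("plate corner near face",y,crop(proj("side",C+tx*y+ty*sgn*.004+z*.018,c)))
for y in (.015,-.015): print("neck/plate",y,crop(proj("side",C+tx*y+ty*sgn*.004+z*.018,c)))
J=[proj("side",C+d*.001,c)-proj("side",C,c) for d in (tx,ty,z)]; print("px per mm tx,ty,z",np.array(J))
a=np.radians(116.6); aH=np.array([np.cos(a),np.sin(a),0]); H=np.array([.5039,-.1757,.0875])
def prof(O,ax,name):
    m=proj("side",O,c); d=proj("side",O+ax*.01,c)-m; n=np.array([-d[1],d[0]]);n/=np.linalg.norm(n); n*=np.sign(n[1])
    t=np.arange(-14,14.5,1.); q=np.float32(m+np.outer(t,n)); print(name,m,n,[int(x) for x in cv2.remap(g.astype(np.float32),q[:,:1].copy(),q[:,1:].copy(),1).ravel()])
    r=[(proj("side",x,c)-m)@n for x in ring(O,ax,0,.011)]; print("  silhouette",min(r),max(r))
for y in (-.008,0,.008): prof(C+tx*y,tx,"cover%g"%y)
prof(H+aH*.033,aH,"H+"); prof(H-aH*.033,aH,"H-");prof(H+aH*.026,aH,"H+"); prof(H-aH*.026,aH,"H-")
```

```text
plate corner near face 0.04 [222.0914 179.9013]
plate corner near face -0.04 [621.1255 293.3801]
neck/plate 0.015 [343.1622 214.3319]
neck/plate -0.015 [492.7415 256.8698]
px per mm tx,ty,z [[-0.7319 -0.2126]
 [ 0.2283 -0.4856]
 [ 0.0565 -0.5668]]
cover-0.008 [390.8833 326.9469] [-0.2789  0.9603] [163, 159, 157, 158, 161, 161, 160, 161, 178, 209, 212, 206, 201, 196, 190, 182, 176, 169, 159, 154, 177, 206, 217, 214, 188, 159, 151, 155, 156]
  silhouette -8.491417462952983 8.540800751956755
cover0 [385.0001 325.2384] [-0.2789  0.9603] [162, 159, 157, 158, 160, 161, 159, 161, 178, 202, 208, 203, 197, 192, 187, 180, 172, 165, 158, 155, 184, 212, 217, 216, 200, 165, 152, 155, 155]
  silhouette -8.456052764432245 8.505024384972005
cover0.008 [379.1658 323.5441] [-0.2789  0.9603] [162, 160, 156, 157, 160, 161, 160, 160, 172, 198, 204, 200, 194, 189, 183, 176, 170, 163, 154, 151, 175, 210, 216, 214, 202, 168, 152, 156, 156]
  silhouette -8.420981415003192 8.469546493338658
H+ [359.0525 337.6646] [-0.2916  0.9565] [216, 214, 215, 214, 196, 142, 138, 152, 162, 166, 166, 163, 159, 156, 152, 144, 138, 132, 124, 119, 123, 131, 130, 139, 150, 153, 155, 146, 112]
  silhouette -8.099707372233162 8.144346895702022
H- [405.7339 351.8969] [-0.2916  0.9565] [247, 247, 247, 247, 243, 236, 238, 242, 244, 244, 233, 198, 163, 155, 151, 144, 138, 132, 125, 120, 125, 130, 128, 136, 148, 153, 156, 154, 141]
  silhouette -8.373553082853412 8.421270988933315
H+ [363.8579 339.1296] [-0.2916  0.9565] [215, 215, 215, 215, 211, 218, 236, 243, 240, 214, 176, 165, 162, 159, 154, 146, 139, 135, 127, 122, 128, 129, 129, 141, 150, 153, 154, 154, 153]
  silhouette -8.127899548168715 8.172851223070573
H- [400.6333 350.3418] [-0.2916  0.9565] [211, 213, 213, 215, 224, 234, 240, 243, 244, 240, 215, 175, 155, 152, 148, 141, 135, 131, 123, 117, 120, 130, 128, 138, 150, 153, 155, 154, 154]
  silhouette -8.34363415877059 8.391010714736636
```

Run:
```python
from h import *
p,R=tool(); c=cal("wrist"); W=cv2.imread("pics/w4.png"); g=cv2.GaussianBlur(W,(0,0),.6).mean(2)
u0,v0=324-97,242-75; Q=[]
for x,y in ((146,57),(245,57),(150,213),(243,213)):
    u,v=u0+x/2.05,v0+y/2.05; ui,vi=int(round(u)),int(round(v)); w=g[vi-6:vi+7,ui-6:ui+7]
    m=np.clip(np.percentile(w,60)*.75-w,0,None); yy,xx=np.mgrid[-6:7,-6:7]; uv=(ui+(m*xx).sum()/m.sum(),vi+(m*yy).sum()/m.sum())
    P=onz("wrist",uv,.074,c); Q.append(P); print(uv,R.T@(P-p)*1e3)
Q=np.array(Q); print("screw centre",Q.mean(0),R.T@(Q.mean(0)-p)*1e3); d=Q[0]+Q[1]-Q[2]-Q[3]; print("axis ang",np.degrees(np.arctan2(d[1],d[0])),"tool",np.degrees(np.arctan2(R[1,0],R[0,0])))
for v in (235,240,246,252): print(v,[int(x) for x in g[v,300:350]])
for u in (321,323): print("ear col",[int(x) for x in g[100:180,u]])
for u in (306,331): print("knuckle col",[int(x) for x in g[220:270,u]])
for t in ((303,240),(333,240)): print(R.T@(onz("wrist",t,.124,c)-p)*1e3)
print(proj("wrist",p+R@[.07,0,.0156],c),proj("wrist",p+R@[.015,0.011,.0816],c),proj("wrist",p+R@[.015,-0.011,.0816],c))
```

```text
(np.float64(297.97751881079097), np.float64(194.3908056524133)) [ 37.4715 -21.7511 131.6627]
(np.float64(346.4012759170654), np.float64(194.36236044657096)) [ 37.5168  20.4632 131.6618]
(np.float64(299.9851527149321), np.float64(270.34572963800906)) [-32.7169 -21.1662 131.6623]
(np.float64(345.04052775441545), np.float64(269.9082211942809)) [-32.2682  20.5629 131.6613]
screw centre [ 0.5025 -0.1754  0.074 ] [  2.5008  -0.4728 131.662 ]
axis ang 116.8786024715028 tool 116.59839138596176
235 [157, 158, 160, 162, 163, 163, 158, 145, 135, 137, 145, 153, 159, 163, 164, 175, 194, 206, 209, 210, 211, 210, 210, 210, 209, 208, 207, 204, 197, 201, 226, 243, 247, 248, 244, 235, 225, 223, 213, 187, 167, 162, 164, 166, 165, 165, 165, 165, 163, 161]
240 [159, 159, 161, 164, 165, 166, 160, 149, 140, 140, 147, 156, 163, 167, 167, 175, 193, 204, 208, 209, 210, 210, 211, 210, 208, 207, 206, 203, 198, 208, 236, 249, 251, 250, 244, 228, 194, 167, 158, 159, 160, 161, 162, 163, 165, 166, 166, 163, 161, 159]
246 [163, 163, 164, 166, 168, 168, 165, 154, 145, 146, 153, 159, 164, 166, 164, 172, 192, 204, 207,
[... 1059 characters left out ...]
253, 253, 253, 253, 253, 253, 253, 253, 253, 253, 253, 253]
knuckle col [161, 162, 161, 161, 161, 161, 160, 161, 161, 162, 163, 162, 160, 158, 157, 158, 159, 158, 159, 160, 160, 160, 162, 163, 164, 165, 165, 165, 164, 164, 165, 165, 164, 165, 163, 165, 164, 163, 162, 162, 161, 160, 160, 160, 160, 160, 161, 161, 161, 160]
knuckle col [246, 247, 248, 248, 248, 248, 247, 247, 241, 218, 174, 139, 136, 170, 218, 243, 249, 251, 251, 250, 249, 249, 250, 251, 250, 250, 249, 250, 250, 250, 249, 249, 249, 249, 250, 250, 249, 248, 245, 232, 202, 165, 141, 132, 130, 131, 128, 125, 123, 121]
[  9.5458 -15.0983  81.6624]
[ 9.5565  7.4727 81.6619]
[323.6302 159.8325] [337.7843 232.9858] [308.371  232.9723]
```

Wrist measurements put the cover within about 1 mm of the hinge both along and across it. I'll apply a correction of +0.7 along and +1.1 across, then start lowering.

Emit:
play_rows(increments="0.7 1.1 2 0 1;0.7 1.1 6 0 1;0.7 1.1 10 0 1;0.7 1.1 14 0 1;0.7 1.1 17 0 1;0.7 1.1 20 0 1;0.7 1.1 20 0 1")

```text
t: 10.15
tool_pos: [0.5045, -0.1761, 0.185]
orientation: [-1.65, -2.672, 0.0]
force: [0.1, 0.3, -1.8]
opening: 0.0099
gripper_force: 30.0
```

Emit:
play_rows(increments="0 0 3 0 1;0 0 6 0 1;0 0 9 0 1;0 0 12 0 1;0 0 14 0 1;0 0 15 0 1;0 0 15 0 1;0 0 15 0 1;0 0 15 0 1")

```text
t: 11.05
tool_pos: [0.5049, -0.1763, 0.1708]
orientation: [1.651, 2.673, 0.0]
force: [-0.6, 0.3, -1.4]
opening: 0.0097
gripper_force: 30.0
```

Run:
```python
from h import *
p,R=tool(); s=robot.read_state(); print(s["t"],p,yawof(R),s["force"])
W=robot.read_camera("wrist");S=robot.read_camera("side")
cv2.imwrite("pics/w5.png",W);cv2.imwrite("pics/s5.png",S)
for n in ("side","wrist"):
  for q in ["housing_axis","cover"]: print(n,q,[(np.round(a["centre"],4),round(a["conf"],2)) for a in robot.landmark_of(n,q)[:2]])
u,v=map(int,proj("side",[.504,-.176,.0875]));print(u,v)
u2,v2=map(int,proj("wrist",p+R@[0,0,.08]));print(u2,v2)
cv2.imwrite("pics/m5.png",np.hstack([cv2.resize(S[v-30:v+30,u-40:u+40],(400,300),interpolation=2),cv2.resize(W[v2-60:v2+45,u2-70:u2+70],(400,300),interpolation=2)]))
c=cal("side"); a=np.radians(116.7); ax=np.array([np.cos(a),np.sin(a),0]); g=cv2.GaussianBlur(S,(0,0),.5).mean(2).astype(np.float32)
H=np.array([.504,-.1757,.0875])
for y in (-.036,-.03,-.024,-.01,-.005,0,.005,.01,.024,.03,.036):
    O=H+ax*y; m=proj("side",O,c); n=np.array([.2916,.9565])*[-1,1]; t=np.arange(-11,11.5,1.); q=np.float32(m+np.outer(t,n))
    print("%6.3f"%y,[int(x) for x in cv2.remap(g,q[:,:1].copy(),q[:,1:].copy(),1).ravel()])
```

```text
11.05 [ 0.5049 -0.1763  0.1708] 26.599383285164194 [-0.575   0.2513 -1.4223]
side housing_axis [(array([ 0.5071, -0.1756,  0.0868]), 0.84)]
side cover [(array([ 0.5008, -0.1779,  0.0866]), 0.82)]
wrist housing_axis []
wrist cover [(array([ 0.505 , -0.1787,  0.0903]), 0.8)]
382 344
323 252
-0.036 [182, 240, 231, 158, 149, 160, 163, 165, 163, 161, 157, 154, 146, 140, 135, 127, 121, 122, 136, 127, 132, 150, 154]
-0.030 [198, 234, 227, 180, 153, 161, 164, 164, 162, 159, 156, 152, 144, 136, 133, 125, 119, 122, 134, 128, 137, 149, 154]
-0.024 [167, 199, 205, 147, 154, 161, 163, 162, 159, 156, 153, 150, 141, 135, 130, 123, 116, 118, 128, 130, 137, 150, 154]
-0.010 [159, 161, 163, 162, 160, 169, 210, 214, 208, 202, 198, 192, 184, 177, 169, 160, 149, 150, 155, 154, 151, 151, 153]
-0.005 [158, 160, 162, 162, 158, 171, 208, 211, 205, 200, 196, 189, 182, 175, 167, 157, 148, 149, 155, 155, 152, 151, 153]
 0.000 [158, 160, 163, 162, 160, 170, 203, 209, 205, 199, 193, 187, 179, 172, 166, 155, 145, 147, 155, 154, 151, 150, 153]
 0.005 [157, 160, 162, 161, 159, 167, 201, 207, 202, 196, 191, 185, 178, 170, 164, 154, 143, 148, 156, 156, 152, 150, 153]
 0.010 [157, 160, 163, 161, 161, 171, 200, 205, 200, 194, 189, 183, 175, 169, 162, 152, 142, 147, 155, 156, 153, 152, 154]
 0.024 [163, 205, 223, 152, 148, 160, 167, 171, 169, 165, 160, 156, 148, 141, 136, 129, 123, 125, 132, 128, 138, 152, 154]
 0.030 [164, 178, 148, 141, 152, 162, 168, 168, 165, 161, 157, 154, 147, 138, 135, 127, 120, 122, 132, 128, 142, 152, 155]
 0.036 [165, 158, 141, 142, 155, 163, 167, 165, 163, 158, 155, 152, 144, 137, 132, 125, 118, 123, 128, 129, 141, 151, 155]
```

View pics/m5.png

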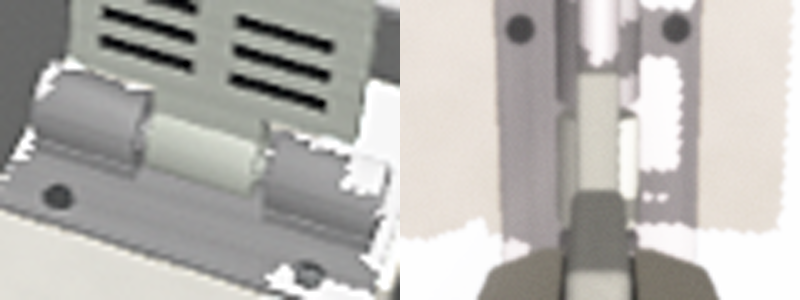

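In the side crop the cover's knuckle sits in the gap, level with both fixed knuckles and with a gap at each end. In the wrist crop its edges (558–637) line up with the upper fixed knuckle (about 557–639). I'll refine this numerically.

Run:
```python
from h import *
p,R=tool(); W=cv2.imread("pics/w5.png"); g=W.astype(float).mean(2)
print(p)
for a,b in ((212,217),(217,222),(222,226),(226,230),(234,238),(238,243),(243,248),(248,253),(253,258)):
    r=g[a:b].mean(0); print(a,[int(x) for x in r[298:352]])
c=cal("wrist")
for y in (-.033,0.,.018,.033): 
  H=p+R@[y,0,0]; H[2]=.0875; print(y,proj("wrist",H,c))
S=cv2.imread("pics/s5.png"); gs=cv2.GaussianBlur(S,(0,0),.4).mean(2).astype(np.float32); cs=cal("side")
ax=R[:,0]; H=np.array([.504,-.1757,.0875]); n=np.array([-.2916,.9565])
for t in (-2.5,-1,1,3):  # along-axis profiles
    ys=np.arange(-26,26.1,1); q=np.float32([proj("side",H+ax*y/1e3,cs)+n*t for y in ys]); print(t,[int(x) for x in cv2.remap(gs,q[:,:1].copy(),q[:,1:].copy(),1).ravel()])
```

```text
[ 0.5048 -0.1763  0.1707]
212 [155, 157, 158, 157, 159, 158, 157, 160, 154, 129, 102, 104, 114, 120, 125, 128, 123, 117, 120, 129, 144, 170, 194, 209, 210, 195, 175, 170, 168, 156, 139, 138, 143, 146, 143, 138, 133, 127, 157, 220, 246, 251, 251, 250, 247, 244, 248, 251, 251, 249, 242, 225, 193, 171]
217 [154, 155, 158, 158, 157, 157, 158, 159, 153, 131, 106, 107, 116, 122, 130, 133, 140, 157, 176, 189, 190, 191, 192, 193, 192, 192, 191, 190, 191, 190, 182, 172, 180, 184, 185, 189, 186, 168, 183, 235, 250, 252, 252, 252, 252, 252, 253, 253, 253, 253, 253, 251, 238, 204]
222 [154, 154, 157, 158, 158, 156, 157, 159, 155, 134, 110, 110, 119, 125, 132, 138, 148, 168, 191, 203, 205, 207, 207, 208, 207, 207, 206, 206, 204, 202, 197, 193, 211, 221, 219, 210, 195, 178, 186, 234, 250, 251, 251, 252, 252, 252, 253, 253, 253, 253, 253, 251, 240, 206]
226 [152, 155, 158, 158, 158, 159, 158, 159, 160, 154, 142, 136, 133, 131, 135, 139, 146, 169, 193, 202, 206, 205, 206, 207, 207, 206, 206, 203, 203, 202, 195, 187, 197, 210, 214, 217, 218, 224, 239, 249, 251, 251, 251, 252, 252, 252, 252, 253, 253,
[... 1879 characters left out ...]
196, 197, 195, 195, 194, 195, 193, 193, 192, 193, 192, 191, 191, 190, 189, 189, 189, 189, 190, 189, 188, 188, 185, 167, 151, 141, 155, 163, 162, 162, 161, 159, 158]
1 [143, 142, 141, 140, 140, 141, 142, 138, 138, 143, 158, 170, 176, 187, 186, 185, 184, 184, 182, 181, 182, 182, 181, 181, 180, 180, 180, 179, 178, 177, 178, 178, 177, 176, 176, 176, 175, 175, 175, 176, 176, 163, 151, 143, 142, 139, 142, 150, 149, 148, 148, 149, 149]
3 [132, 132, 131, 131, 131, 131, 129, 130, 135, 137, 137, 142, 162, 170, 171, 169, 170, 169, 169, 168, 168, 168, 166, 166, 166, 166, 166, 165, 164, 164, 165, 164, 163, 163, 163, 163, 162, 161, 161, 163, 155, 138, 112, 105, 115, 125, 138, 140, 137, 136, 137, 137, 137]
```

The lateral offset is about 0 ± 0.3 mm and the end gaps are even at about 3–4 mm each. Height reads about 0.9 mm high, so I'll lower by that and let the arm settle.

Emit:
play_rows(increments="0 0 0.5 0 1;0 0 0.9 0 1;0 0 0.9 0 1;0 0 0.9 0 1;0 0 0.9 0 1;0 0 0.9 0 1;0 0 0.9 0 1;0 0 0.9 0 1")

```text
t: 12.15
tool_pos: [0.5048, -0.1763, 0.1697]
orientation: [1.651, 2.673, 0.0]
force: [0.0, -0.0, -2.6]
opening: 0.0097
gripper_force: 30.0
```

Run:
```python
from h import *
p,R=tool(); s=robot.read_state(); print(s["t"],p,yawof(R),s["force"],s["wrist_torque"],s["gripper_force"])
W=robot.read_camera("wrist");S=robot.read_camera("side"); 
for n in ("side","wrist"): print([(np.round(a["centre"],4),round(a["conf"],2)) for a in robot.landmark_of(n,"cover")[:1]])
g=cv2.GaussianBlur(S,(0,0),.5).mean(2).astype(np.float32); c=cal("side"); ax=R[:,0]; H=np.array([.504,-.1757,.0875]); n=np.array([-.2916,.9565])
for y in (-.03,-.008,0,.008,.03):
    q=np.float32(proj("side",H+ax*y,c)+np.outer(np.arange(-11,11.5,1.),n)); print(y,[int(x) for x in cv2.remap(g,q[:,:1].copy(),q[:,1:].copy(),1).ravel()])
u,v=map(int,proj("side",H)); cv2.imwrite("pics/m6.png",cv2.resize(S[v-40:v+35,u-50:u+50],(800,600),interpolation=2))
```

```text
12.15 [ 0.5048 -0.1763  0.1697] 26.601444384872153 [ 0.0277 -0.0482 -2.5565] [-0.02    0.0178  0.0435] 29.998450577259064
[(array([ 0.5005, -0.173 ,  0.0844]), 0.82)]
[(array([ 0.5033, -0.1782,  0.0893]), 0.96)]
-0.03 [163, 196, 215, 179, 155, 161, 164, 163, 161, 158, 155, 152, 144, 136, 132, 125, 118, 121, 134, 128, 138, 149, 154]
-0.008 [157, 158, 162, 162, 160, 162, 187, 211, 210, 205, 200, 194, 188, 181, 174, 165, 153, 145, 154, 155, 152, 151, 153]
0 [158, 157, 161, 162, 159, 163, 189, 209, 208, 201, 196, 191, 183, 176, 170, 162, 151, 145, 153, 156, 152, 150, 152]
0.008 [158, 158, 161, 163, 160, 161, 179, 208, 204, 197, 193, 188, 180, 173, 167, 159, 147, 144, 153, 155, 152, 151, 153]
0.03 [161, 157, 140, 141, 153, 162, 167, 168, 166, 161, 157, 153, 148, 139, 135, 128, 121, 122, 131, 128, 142, 152, 154]
```

View pics/m6.png

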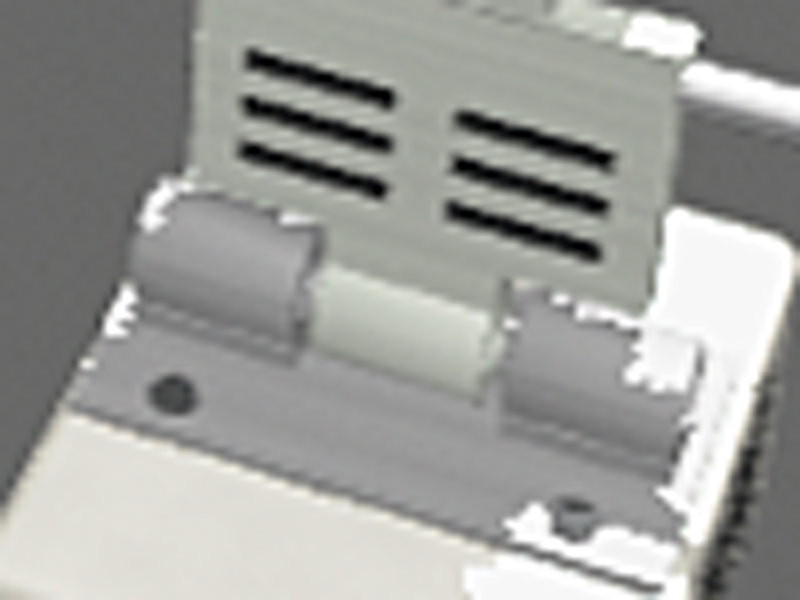

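The side view shows the cover's knuckle seated in the gap between the fixed knuckles, in line and with small gaps at both ends. The plate is upright and the wrist feels only the cover's weight (2.6 N), so I'm handing in.

```bash
python3 -c "
from plant import robot
print(robot.close_job())"
```

```text
the job is handed in; nothing more can be done
None
```

The cover is off its rack and held upright and still, its knuckle in line with the two fixed ones to about 1 mm by camera measurement. It isn't touching the housing, and the job is handed in with the grip still closed; I haven't seen the judge's result.

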